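Pin the knee of the walking robot and hold the pin for the clip

TASK

Slide the shin fully home under the thigh lug (the yellow knob on it serves as a handle), so that the two knee bushings line up. Then take the blue-headed pin out of the cream block, thread it straight down through the upper and then the lower bushing, and finish still gripping it: its tip showing below the lower bushing and its blue head held about 15 mm clear above the upper one, so that a clip can be slipped under the head. Leave the red-headed pin and everything else on the bench alone.

Things in the scene. Friction and masses are not known exactly. Their poses are not given: they have to be found in the camera images.
- upper_bushing (a point): Centre of the top mouth, 120 mm above the bench, of the upper bushing: a brass ring (23 mm outside, 13 mm bore, 15 mm long, axis vertical, no chamfer), 2 mm proud of the aluminium thigh lug (50 mm wide, 13 mm thick), fixed in the jig. Axes: z up, y along the jig from shin to thigh.
- jig: Fixed knee jig, origin on the bench right under the upper bushing, same axes. Its steel base plate (12 mm thick) is 120 mm wide (x) and reaches 300 mm to -y, 130 mm to +y. To +y of the lug stands the black thigh actuator under the lug plate, nothing there higher than 121 mm. Beneath the lug it is open down to the base plate.
- lower_bushing (a point): Centre of the bottom mouth of the lower bushing: a like brass ring (13 mm bore, 15 mm long) in the aluminium tongue of the shin, 68 mm above the bench; its top mouth is 83 mm above the bench. It moves with the shin; with the shin home it lies exactly under the upper bushing. Same axes as upper_bushing.
- shin (a joint): How far the shin is pulled back from home, in m: 0 = fully home against its stop (bushings in line), up to 0.085 back; it starts 0.03 to 0.075 back. The shin slides level in the jig, towards the jig's +y when the value falls, with about 4 N of friction and no spring; it stays where it is left.
- post (a point): Centre of the yellow upright round knob (20 mm across, 45 mm tall, centre 135 mm above the bench) on the shin, 135 mm to the -y side of the lower bushing; take it from above or push it. Below the knob a 14 mm steel post goes 33 mm down to the top of the shin. Same axes as upper_bushing.
- blue_pin_grip (a point): Centre of the blue ribbed round head of the knee pin (22 mm across, 50 mm tall, z up). 25 mm below it a flat shoulder, then a straight steel shank 10 mm across, 80 mm long, its last 7 mm tapering to 4 mm. About 90 g. It stands upright, shoulder on top of the cream block, shank in a 13 mm hole.
- blue_pin_tip (a point): Tip of the blue pin's shank, 105 mm below the centre of its head.
- blue_pin_shoulder (a point): Centre of the flat underside of the blue pin's head, 80 mm above the tip.
- red_pin: Another pin of the same shape with a red head, not wanted here; it stands in the other hole of the cream block. Origin at the shoulder under its head, z up.
- pin_block: Cream rigid-foam block, fixed, 160 x 66 x 90 mm (x, y, z), origin at the centre of its underside. Two holes in its top at x = -45 and +45 mm; the blue pin may be in either.
- servo: Bystander: small black servo, 54 x 20 x 42 mm, origin under its centre.
- screw_jar: Bystander: clear jar with a red lid, 56 mm across, 75 mm tall, origin under its centre.
- screwdriver: Bystander: blue-handled screwdriver lying on the bench along its x, about 200 mm long.
- foam_block: Bystander: loose cream foam block, 100 x 50 x 60 mm, origin under its centre.
- bracket: Bystander: small aluminium U bracket, 50 x 36 x 40 mm, origin under its centre.
- wrench: Bystander: steel wrench lying on the bench along its x, about 180 mm long.

How it is judged:
By the outcome, as a careful person would: the job done as asked, in the order asked, and still so for the second after the job is handed in, while the arm keeps its last pose, push and grip.
It also fails if it takes over 53 s, if anything falls off the work surface, if the arm or the gripper's body presses on something with over 40 N, if the wrist force passes 120 N, or if a joint passes its speed limit or range.

ROBOT

A 6-joint arm with a two-finger parallel gripper is mounted at the origin on the work surface. World frame = base frame: x ahead of the robot, y to its left, z up, the work surface at z = 0. Lengths are in m, angles in rad, forces in N, time in s.
With the tool pointing down it reaches from about 0.275 to 0.775 m from the base axis. Payload 14.6 kg.
Tool frame: the origin (TCP) lies at the centre of the arm's flange, where the gripper is bolted on; the fingertips stand 173 mm ahead of it and the grasp point (between the pads) lies 155 mm ahead of it (arm.tcp_to_grasp is the distance from the TCP to the grasp point, in m); y points along the fingers, z is the direction in which the jaws open and shut, and the axes are right-handed (so a half turn about y gives the same grasp; the last joint's range is limited). The gripper opens to 85 mm and grips with 20 to 120 N. Pads are 22 mm wide; open, the fingers measure 114 mm over their backs; the gripper's body (76 mm by 85 mm) begins 54 mm behind the grasp point. The pads swing forward as they close: fully open they stand 13 mm farther back than shut.
Start: joints at [1.06, 0.263, -0.048, 1.259, 0, 1.415], TCP at [0.183, 0.492, 0.405] pointing down, gripper open.
Joint ranges: [-2.65, 2.65], [-0.89, 1.7], [-1.18, 1.37], [-2.13, 2.11], [-1.35, 1.29], [-3.14, 3.14]. Speed limits (rad/s): [1.89, 1.89, 2.57, 2.79, 3.14, 3.14].

INTERFACE

Orientations are given as a rotation vector (axis times angle).
In Python, from plant import arm gives the robot as it stands.
- The arm moves only by the tool move_arm, never from a script. Its argument "commands" is a list of rows, each an object of numbers: "dx", "dy", "dz": the shift along the tool's x, y, z in m; "wx", "wy", "wz": the turn, a rotation vector about the tool's x, y, z in rad. A call has 1 to 5 rows; each row shifts and turns the commanded pose from where the row before left it, along the tool's axes as they then stand; what a row does not reach is not made up. A row lasts 1/8 s, in which the tool goes at most 62.5 mm and 10.7 degrees, less where a joint would pass 70% of its speed; a pose out of reach is approached as far as the arm can. A call is refused whole if a number of a shift passes 0.0625 or a number of a turn 0.188, either way. A call with a gripper value outside its range is refused whole. "fingers" is the opening, from 0 (shut) to 1 (fully open), set as the call begins (left out, the last holds). The fingers move at their own pace and stop on an object; the grip force is fixed at half the most. Time passes only in rows, so rows that do not move let the fingers close. It gives the time, the measured TCP pose, the force and the opening at its end, in the units of the state.
- arm.observe(): the state, without advancing time (a new reading comes with each control period).
- arm.get_image(name): name is "scene" or "top" or "wrist"; returns a dict with "frame" (384x512x3 uint8, red, green, blue), "K" (3x3 intrinsics, pixels), "k1" (the pictures are not rectified: a ray, as slopes to the right and down, at radius r is drawn at 1 + k1 r^2 times it, then the intrinsics apply), "extrinsics" (4x4, takes a point from world to camera coordinates). Camera axes: x right, y down, z forward; pixel columns grow to the right and rows downward; lengths in m; the calibration is good to about 2 mm. A picture is of the moment at which its call begins. There is no depth.
- arm.sign_off(): hands the job in, once; it reports no verdict.
The state is a dict: "clock": time; "q": joint angles; "joint_vel": joint speeds; "effort": joint torques, N m; "ee_pos": TCP position; "tcp_rot": TCP orientation; "ft_force": force on the tool from outside, world axes, zero at the start; "wrist_torque": the same for the moment, N m; "opening": finger opening in m.
Only numpy, scipy, OpenCV 4.12 (cv2) and the standard library are available. Lean on these libraries where they do the work, as an engineer would, in place of code of your own. Each camera call takes 0.05 s, during which the arm holds its last target.

## Working session

There is one attempt and no reset: what is moved stays moved. The work goes in short steps, Python scripts to look and compute and a tool call to move; the robot and the scene stay as the last step left them, time stands still between calls to the robot, and variables do not carry over. Pictures are saved under pics/ and viewed, and the job is handed in when it is done.

Besides the shell and the picture viewer there is one more tool, called after ">>>" in YAML: its name, and indented under it one key for each argument. move_arm: Moves the arm, as the interface text tells. Its arguments: {"type":"object","properties":{"commands":{"type":"array"},"fingers":{"type":"number"}},"required":["commands"]}

```bash
mkdir -p pics; ls
python3 - <<'E'
from plant import arm
import cv2
o=arm.observe()
for k,v in o.items(): print(k,v)
for n in ("scene","top","wrist"):
    d=arm.get_image(n); cv2.imwrite(f"pics/{n}0.png",d["frame"][:,:,::-1]); print(n,d["K"],d["k1"],d["extrinsics"])
E
```

```text
pics
clock 0.0
q [ 1.05971863e+00  2.63523006e-01 -4.89535591e-02  1.25940253e+00
 -1.22221319e-05  1.41549981e+00]
joint_vel [ 0.00099224 -0.0004452   0.00074264 -0.00164381  0.00094237  0.00123971]
effort [ 9.36958932e-04 -6.37612438e+01  3.84563255e+01  1.36288017e-02
  9.74329464e-05  2.16615854e-05]
ee_pos [0.18282495 0.49203273 0.40421886]
tcp_rot [-1.55373854  0.27947292 -0.2789324 ]
ft_force [-0.29429619 -0.49756575  0.24328423]
wrist_torque [-0.01027546  0.05286048 -0.03009829]
opening 0.08537288327812341
scene [[378.2561509    0.         255.80952565]
 [  0.         378.2561509  195.93192295]
 [  0.           0.           1.        ]] -0.10241509314277511 [[-0.34280488  0.93913777  0.02247362  0.18179863]
 [ 0.61661074  0.2429953  -0.74882874 -0.26562736]
 [-0.70871434 -0.24284467 -0.66238241  1.57533335]
 [ 0.          0.          0.          1.        ]]
top [[420.17761      0.         260.52846258]
 [  0.         420.17761    186.94947104]
 [  0.           0.           1.        ]] -0.07166243676364857 [[ 0.027625   -0.99960584 -0.00500308 -0.00280533]
 [-0.97471394 -0.02582617 -0.2219589   0.57944329]
 [ 0.2217422   0.01100818 -0.97504319  1.28411998]
 [ 0.          0.          0.          1.        ]]
wrist [[340.24123596   0.         251.79617024]
 [  0.         340.24123596 192.39908792]
 [  0.           0.           1.        ]] -0.02051367007065651 [[ 3.47605310e-01  9.37640463e-01 -9.54470702e-04 -5.24160789e-01]
 [ 9.02939403e-01 -3.34466093e-01  2.69875650e-01 -3.66290924e-02]
 [ 2.52727091e-01 -9.46720380e-02 -9.62894710e-01  3.78106798e-01]
 [ 0.00000000e+00  0.00000000e+00  0.00000000e+00  1.00000000e+00]]
```

View pics/scene0.png

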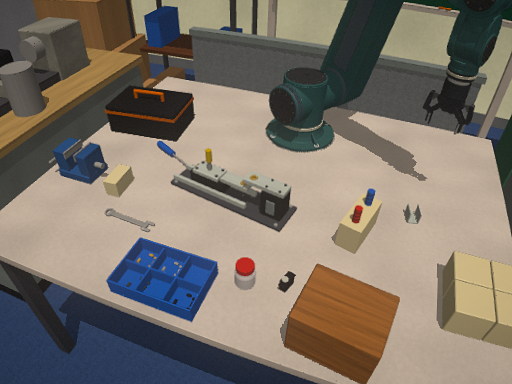

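View pics/top0.png

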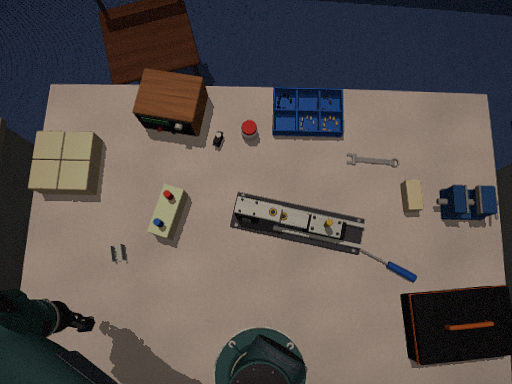

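View pics/wrist0.png

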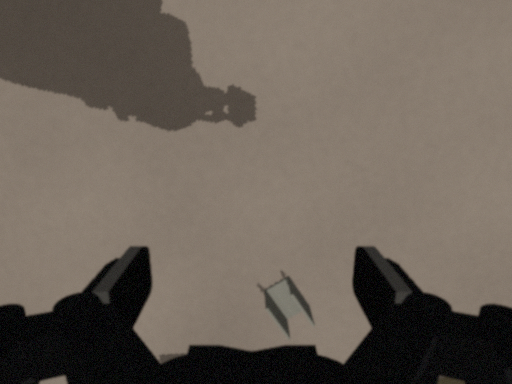

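The pictures show the jig in the top view, with the lug at about (273,212), the knob at (328,223), and the blue pin at (158,223) in the near hole of the block. The red pin is at (168,194). Next I'll take zoomed crops and measure.

```bash
cat > h.py <<'E'
import numpy as np, cv2
from plant import arm
from scipy.spatial.transform import Rotation as R
def und(d,uv):
    p=cv2.undistortPoints(np.array([[uv]],float),d["K"],np.array([d["k1"],0,0,0,0.]))
    return p[0,0]
def ray(d,uv):
    E=d["extrinsics"];x,y=und(d,uv);r=E[:3,:3].T@np.array([x,y,1.]);c=-E[:3,:3].T@E[:3,3];return c,r/np.linalg.norm(r)
def onz(d,uv,z):
    c,r=ray(d,uv);return c+r*(z-c[2])/r[2]
def proj(d,P):
    E=d["extrinsics"];p,_=cv2.projectPoints(np.array(P,float).reshape(-1,1,3),cv2.Rodrigues(E[:3,:3])[0],E[:3,3],d["K"],np.array([d["k1"],0,0,0,0.]));return p[:,0]
def tri(*dv):
    A=np.zeros((3,3));b=np.zeros(3)
    for d,uv in dv:
        c,r=ray(d,uv);M=np.eye(3)-np.outer(r,r);A+=M;b+=M@c
    X=np.linalg.solve(A,b);return X,[np.round(proj(d,X)[0]-uv,1) for d,uv in dv]
def crop(f,x0,y0,x1,y1,s,name):
    cv2.imwrite("pics/"+name,cv2.resize(f[y0:y1,x0:x1,::-1],None,fx=s,fy=s,interpolation=cv2.INTER_CUBIC))
def blobs(f,kind):
    hsv=cv2.cvtColor(f,cv2.COLOR_RGB2HSV)
    lo,hi={"yellow":((20,150,90),(32,255,255)),"blue":((105,140,60),(125,255,255)),"red":((0,170,80),(8,255,255)),"brass":((15,90,60),(28,220,255))}[kind]
    m=cv2.inRange(hsv,lo,hi);n,l,s,c=cv2.connectedComponentsWithStats(m)
    return m,[(s[i].tolist(),c[i].round(2).tolist()) for i in range(1,n) if s[i][4]>8]
E
python3 - <<'E'
from h import *
t=arm.get_image("top");s=arm.get_image("scene")
crop(t["frame"],225,180,375,280,5,"t1.png");crop(s["frame"],165,140,305,235,5,"s1.png")
crop(t["frame"],140,175,200,245,8,"t2.png");crop(s["frame"],330,180,390,255,8,"s2.png")
for d in (t,s):
  for k in ("yellow","blue","red","brass"): print(k,blobs(d["frame"],k)[1])
E
```

```text
yellow [([326, 219, 7, 7, 30], [328.8, 221.8])]
blue [([273, 87, 70, 46, 2041], [306.83, 111.1]), ([453, 185, 13, 28, 289], [459.07, 198.47]), ([481, 186, 16, 27, 340], [488.62, 199.29]), ([461, 210, 10, 9, 46], [466.46, 215.15]), ([154, 219, 7, 7, 34], [156.62, 221.59]), ([387, 262, 30, 19, 203], [401.67, 271.4])]
red [([242, 121, 14, 13, 153], [248.53, 126.93]), ([164, 191, 7, 7, 33], [166.73, 193.58])]
brass [([89, 159, 7, 6, 11], [91.64, 161.64]), ([91, 169, 8, 6, 14], [94.71, 171.07]), ([401, 181, 7, 31, 63], [403.62, 195.14]), ([39, 188, 8, 3, 13], [42.92, 189.23]), ([46, 188, 12, 6, 29], [52.0, 191.34]), ([58, 189, 10, 5, 20], [62.9, 190.5]), ([69, 189, 15, 6, 33], [75.42, 191.45]), ([87, 190, 9, 5, 19], [91.95, 192.47]), ([176, 204, 9, 11, 23], [179.74, 210.09]), ([406, 204, 4, 8, 14], [407.36, 208.43]), ([269, 208, 8, 8, 35], [272.43, 211.6]), ([280, 213, 7, 7, 34], [283.15, 216.06]), ([325, 219, 8, 7, 40], [329.02, 221.88])]
yellow [([206, 149, 6, 14, 66], [208.26, 155.18]), ([251, 176, 6, 4, 13], [253.62, 177.31])]
blue [([145, 6, 35, 42, 1123], [161.75, 26.08]), ([221, 27
[... 322 characters left out ...]
278.39])]
red [([355, 206, 8, 7, 42], [358.31, 208.76]), ([354, 213, 7, 3, 14], [357.14, 214.14]), ([352, 216, 8, 7, 30], [355.73, 219.27]), ([236, 258, 18, 18, 266], [244.65, 266.28])]
brass [([0, 0, 185, 159, 8018], [83.25, 64.94]), ([131, 5, 3, 11, 13], [131.54, 10.54]), ([132, 17, 3, 10, 13], [133.08, 21.15]), ([206, 152, 6, 11, 43], [208.77, 157.23]), ([105, 165, 25, 16, 105], [117.34, 171.38]), ([250, 175, 8, 5, 30], [253.27, 177.0]), ([113, 177, 8, 7, 15], [115.93, 180.33]), ([241, 181, 6, 5, 16], [242.75, 183.06]), ([340, 194, 41, 38, 420], [361.23, 214.41]), ([445, 252, 67, 96, 3596], [483.57, 298.09]), ([149, 254, 5, 3, 9], [151.11, 254.67]), ([137, 258, 4, 5, 10], [138.3, 259.9])]
```

View pics/t1.png

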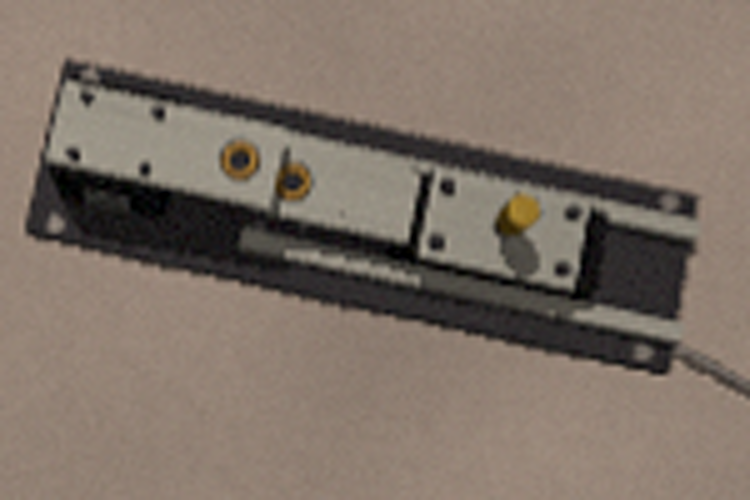

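View pics/s1.png

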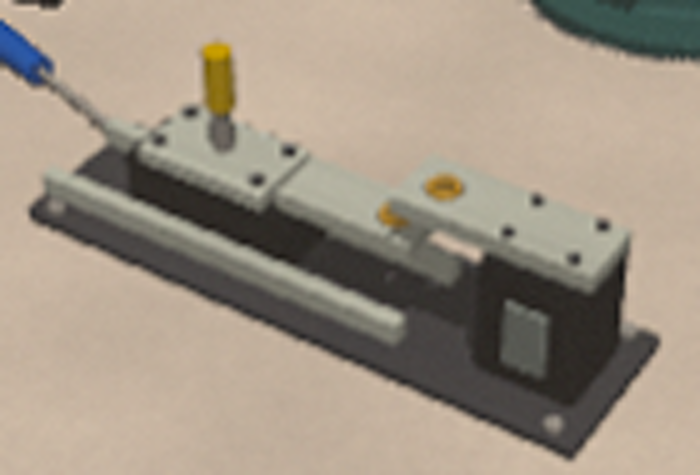

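View pics/t2.png

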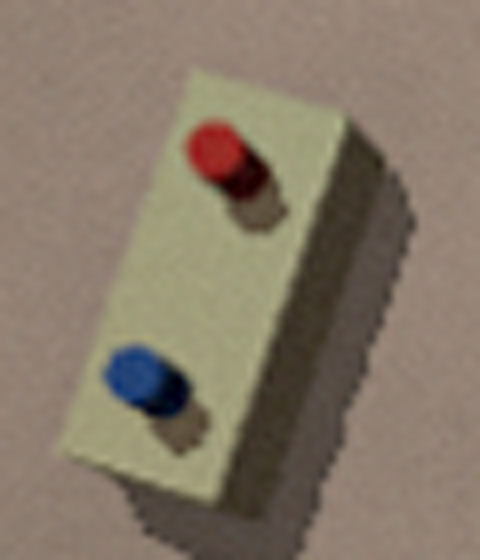

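View pics/s2.png

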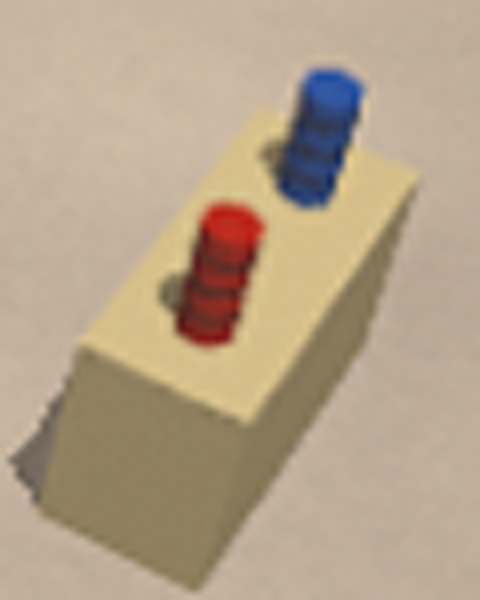

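Run:
```python
from h import *
t=arm.get_image("top");s=arm.get_image("scene");w=arm.get_image("wrist")
def T(x,y,f,x0,y0):return ((x+.5)/f-.5+x0,(y+.5)/f-.5+y0)
U=T(240,160,5,225,180);L=T(294,182,5,225,180);Kt=T(525,209,5,225,180)
Us=T(444,187,5,165,140);Ks=T(217,49,5,165,140)
B=T(135,368,8,140,175);Rr=T(214,146,8,140,175);Bs=T(331,90,8,330,180);Rs=T(231,225,8,330,180)
u=onz(t,U,.12);l=onz(t,L,.083);k=onz(t,Kt,.1575)
print("U",u,"L",l,"K",k,"|UL|,|LK|",np.linalg.norm((u-l)[:2]),np.linalg.norm((l-k)[:2]))
print("scene U",onz(s,Us,.12),"K",onz(s,Ks,.1575)); print(tri((t,U),(s,Us)),tri((t,Kt),(s,Ks)))
a=(u-k)[:2];print("axis ang",np.degrees(np.arctan2(a[1],a[0])))
print("B",onz(t,B,.14),onz(s,Bs,.14),tri((t,B),(s,Bs)));print("R",onz(t,Rr,.14),onz(s,Rs,.14))
# base plate corners (z=.012)
c=[onz(t,T(*p,5,225,180),.012) for p in ((66,60),(27,235),(697,197),(665,372))]
print(np.round(c,4)); 
for i,j in((2,0),(3,1)):
  v=(c[i]-c[j])[:2]*-1;print(np.degrees(np.arctan2(v[1],v[0])),np.linalg.norm(v))
o=arm.observe();Rt=R.from_rotvec(o["tcp_rot"]);print(Rt.as_matrix())
E=w["extrinsics"];c=-E[:3,:3].T@E[:3,3];print("cam in tool",Rt.inv().apply(c-o["ee_pos"]),(Rt.as_matrix().T@E[:3,:3].T))
```

```text
U [ 0.49104475 -0.02651286  0.12      ] L [ 0.48423123 -0.06120885  0.083     ] K [ 0.45999098 -0.19371921  0.1575    ] |UL|,|LK| 0.03535866848183189 0.13470926915898163
scene U [ 0.49257259 -0.02447338  0.12      ] K [ 0.4586566  -0.19091484  0.1575    ]
(array([ 0.49105833, -0.02581241,  0.11858446]), [array([-0.2,  0.1]), array([-0.2, -0. ])]) (array([ 0.45937014, -0.19220521,  0.15795046]), [array([-0.5,  0.2]), array([-0.5, -0.1])])
axis ang 79.47883094119815
B [0.45091222 0.32054789 0.14      ] [0.4496596  0.32248252 0.14      ] (array([0.45074048, 0.32145555, 0.14050671]), [array([-0.3,  0. ]), array([-0.4,  0. ])])
R [0.5364748  0.29720863 0.14      ] [0.53548352 0.29859719 0.14      ]
[[ 0.5735  0.0888  0.012 ]
 [ 0.4556  0.1097  0.012 ]
 [ 0.4921 -0.3304  0.012 ]
 [ 0.3771 -0.3069  0.012 ]]
79.01768734127681 0.4269677632605924
79.33347247579795 0.4239328234450454
[[ 9.37363240e-01 -4.98724911e-05  3.48353489e-01]
 [-3.48353493e-01 -1.15747360e-04  9.37363233e-01]
 [-6.42764290e-06 -9.99999992e-01 -1.25870577e-04]]
cam in tool [-0.06717695  0.03087593 -0.00043375] [[-7.98002826e-04  9.62863967e-01  2.69985823e-01]
 [ 1.40425100e-04 -2.69985798e-01  9.62864294e-01]
 [ 9.99999672e-01  8.06281214e-04  8.02391609e-05]]
```

>>> move_arm:
  commands:
    - {"wy":-0.169}
    - {"dx":0.03,"dz":-0.048}
    - {"dx":0.03,"dz":-0.048}
    - {"dx":0.03,"dz":-0.048}
    - {"dx":0.03,"dz":-0.048}

```text
schema error: expected keys dx, dy, dz, wx, wy, wz
```

>>> move_arm:
  commands:
    - {"dx":0.03,"dz":-0.048}
    - {"dx":0.03,"dz":-0.048}
    - {"dx":0.03,"dz":-0.048}
    - {"dx":0.03,"dz":-0.048}
    - {"dx":0.03,"dz":-0.048}

```text
schema error: expected keys dx, dy, dz, wx, wy, wz
```

>>> move_arm:
  commands:
    - {"dx":0,"dy":0,"dz":0,"wx":0,"wy":-0.169,"wz":0}
    - {"dx":0.03,"dy":0,"dz":-0.048,"wx":0,"wy":0,"wz":0}
    - {"dx":0.03,"dy":0,"dz":-0.048,"wx":0,"wy":0,"wz":0}
    - {"dx":0.03,"dy":0,"dz":-0.048,"wx":0,"wy":0,"wz":0}
    - {"dx":0.03,"dy":0,"dz":-0.048,"wx":0,"wy":0,"wz":0}

```text
clock: 1.02
ee_pos: [0.2653, 0.2796, 0.4048]
tcp_rot: [-1.566, 0.146, -0.147]
ft_force: [0.5, 0.4, 0.4]
opening: 0.0853
```

>>> move_arm:
  commands:
    - {"dx":0.03,"dy":0,"dz":-0.048,"wx":0,"wy":0,"wz":0}
    - {"dx":0.03,"dy":0,"dz":-0.048,"wx":0,"wy":0,"wz":0}
    - {"dx":0.03,"dy":0,"dz":-0.048,"wx":0,"wy":0,"wz":0}
    - {"dx":0.03,"dy":0,"dz":-0.048,"wx":0,"wy":0,"wz":0}
    - {"dx":0,"dy":0,"dz":0,"wx":0,"wy":0,"wz":0}

```text
clock: 1.65
ee_pos: [0.3485, 0.0671, 0.4047]
tcp_rot: [-1.566, 0.152, -0.152]
ft_force: [-0.6, 1.0, 0.5]
opening: 0.0851
```

```bash
cat >> h.py <<'E'
def rel(P,o=None):
    """target world xyz of grasp point -> tool-frame shift"""
    o=o or arm.observe();Rt=R.from_rotvec(o["tcp_rot"]);g=np.array(o["ee_pos"])+Rt.apply([0,arm.tcp_to_grasp,0]);m=Rt.as_matrix()
    print("grasp",g.round(4),"tilt",np.round(m[:,1],4),"jaw deg",np.degrees(np.arctan2(m[1,2],m[0,2])).round(2),"clk",round(o["clock"],2),"F",np.round(o["ft_force"],1))
    d=Rt.inv().apply(np.array(P)-g);print("shift",d.round(4));return d
E
python3 - <<'E'
from h import *
w=arm.get_image("wrist");cv2.imwrite("pics/w1.png",w["frame"][:,:,::-1])
rel([.4593,-.1925,.135]);print(arm.tcp_to_grasp,arm.observe()["q"])
print(proj(w,[[.491,-.026,.12],[.484,-.061,.083]]))
E
```

```text
grasp [0.3478 0.0687 0.2499] tilt [-1.e-04  1.e-04 -1.e+00] jaw deg 79.03 clk 1.7 F [-0.1  0.8  0.1]
shift [ 0.1592  0.1149 -0.2352]
0.1547 [-3.60692358e-02 -3.14157661e-02 -3.96878335e-01  1.20546520e+00
  5.58717911e-05  1.55336059e-01]
[[181.56950231 356.28810323]
 [153.4265223  329.16888615]]
```

View pics/w1.png

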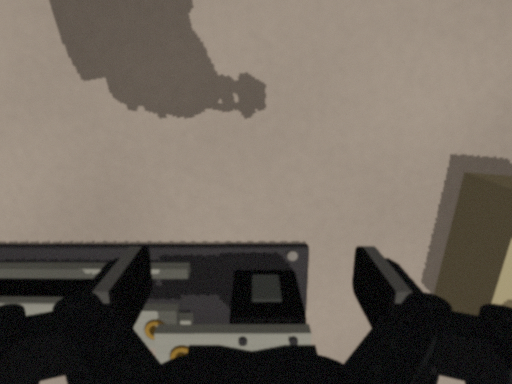

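The wrist view shows the upper bushing at (180,353) and the lower at (152,328), within 1–3 px of my estimates. Moving on to the knob.

>>> move_arm:
  commands:
    - {"dx":0.032,"dy":0,"dz":-0.047,"wx":0,"wy":0,"wz":0}
    - {"dx":0.032,"dy":0,"dz":-0.047,"wx":0,"wy":0,"wz":0}
    - {"dx":0.032,"dy":0,"dz":-0.047,"wx":0,"wy":0,"wz":0}
    - {"dx":0.032,"dy":0,"dz":-0.047,"wx":0,"wy":0,"wz":0}
    - {"dx":0.032,"dy":0.0,"dz":-0.047,"wx":0,"wy":0,"wz":0}

```text
clock: 2.33
ee_pos: [0.4619, -0.1907, 0.4047]
tcp_rot: [-1.566, 0.145, -0.145]
ft_force: [1.0, 0.1, 0.7]
opening: 0.0848
```

>>> move_arm:
  commands:
    - {"dx":0,"dy":0.03,"dz":0,"wx":0,"wy":0,"wz":0}

```text
clock: 2.45
ee_pos: [0.4631, -0.1922, 0.3749]
tcp_rot: [-1.567, 0.145, -0.15]
ft_force: [0.6, 1.3, -0.7]
opening: 0.0856
```

Run:
```python
from h import *
w=arm.get_image("wrist");cv2.imwrite("pics/w2.png",w["frame"][:,:,::-1])
rel([.4593,-.1925,.135])
print(proj(w,[[.459,-.1925,.1575],[.459,-.1925,.1125]]),blobs(w["frame"],"yellow")[1])
```

```text
grasp [ 0.4611 -0.1899  0.216 ] tilt [-0.0029  0.002  -1.    ] jaw deg 79.31 clk 2.5 F [ 0.5  1.  -4.7]
shift [-0.001  0.081 -0.003]
[[251.38667541 209.56986337]
 [251.53955955 189.05383307]] [([407, 169, 26, 25, 250], [417.35, 181.29]), ([479, 180, 32, 29, 437], [494.53, 194.03]), ([236, 196, 32, 31, 782], [251.45, 210.56])]
```

View pics/w2.png

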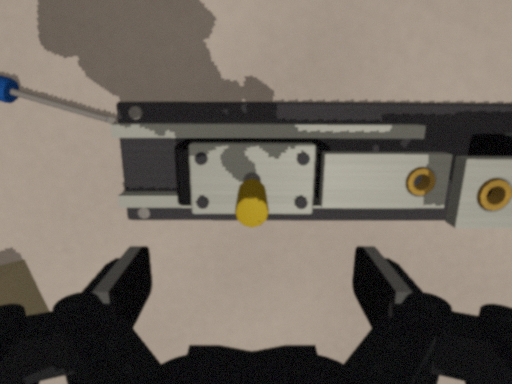

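The knob top is at (252,210), as predicted. The bushings are at (421,181) and (495,194), and the jig axis is level in the picture, so the jaws are aligned. Descending and gripping.

>>> move_arm:
  commands:
    - {"dx":-0.001,"dy":0.03,"dz":-0.002,"wx":0,"wy":0,"wz":0}
    - {"dx":0,"dy":0.03,"dz":0,"wx":0,"wy":0,"wz":0}
    - {"dx":0,"dy":0.019,"dz":0,"wx":0,"wy":0,"wz":0}
    - {"dx":0,"dy":0,"dz":0,"wx":0,"wy":0,"wz":0}

```text
clock: 3.0
ee_pos: [0.4595, -0.1905, 0.2953]
tcp_rot: [-1.565, 0.147, -0.143]
ft_force: [0.4, 0.5, 0.3]
opening: 0.0855
```

>>> move_arm:
  commands:
    - {"dx":0,"dy":0,"dz":0,"wx":0,"wy":0,"wz":0}
    - {"dx":0,"dy":0,"dz":0,"wx":0,"wy":0,"wz":0}
    - {"dx":0,"dy":0,"dz":0,"wx":0,"wy":0,"wz":0}
    - {"dx":0,"dy":0,"dz":0,"wx":0,"wy":0,"wz":0}
  fingers: 0

```text
clock: 3.5
ee_pos: [0.4596, -0.1922, 0.2962]
tcp_rot: [-1.566, 0.146, -0.147]
ft_force: [-1.3, 1.6, 5.3]
opening: 0.0182
```

Run:
```python
from h import *
w=arm.get_image("wrist");cv2.imwrite("pics/w3.png",w["frame"][:,:,::-1])
rel([.4593,-.1925,.135]);print(arm.observe()["opening"])
```

```text
grasp [ 0.4598 -0.1922  0.1415] tilt [ 6.e-04 -2.e-04 -1.e+00] jaw deg 79.29 clk 3.55 F [-0.4  1.6  6.1]
shift [-0.0004  0.0065 -0.0004]
0.018596614344736466
```

View pics/w3.png

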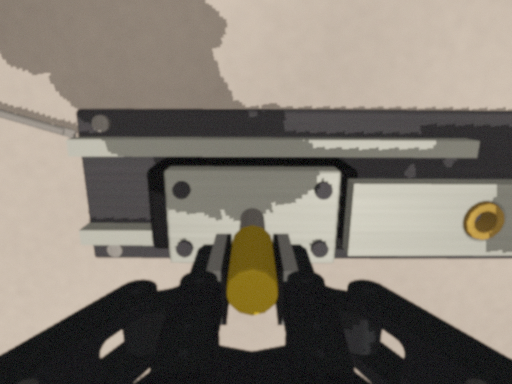

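The knob is held between the pads, with the opening at 18.6 mm. Pushing towards home.

>>> move_arm:
  commands:
    - {"dx":0,"dy":0,"dz":0.008,"wx":0,"wy":0,"wz":0}
    - {"dx":0,"dy":0,"dz":0.008,"wx":0,"wy":0,"wz":0}
    - {"dx":0,"dy":0,"dz":0.008,"wx":0,"wy":0,"wz":0}
    - {"dx":0,"dy":0,"dz":0.006,"wx":0,"wy":0,"wz":0}
    - {"dx":0,"dy":0,"dz":0,"wx":0,"wy":0,"wz":0}

```text
clock: 4.18
ee_pos: [0.4653, -0.1625, 0.2962]
tcp_rot: [-1.566, 0.146, -0.147]
ft_force: [0.0, 1.8, 7.0]
opening: 0.0186
```

>>> move_arm:
  commands:
    - {"dx":0,"dy":0,"dz":0.002,"wx":0,"wy":0,"wz":0}
    - {"dx":0,"dy":0,"dz":0,"wx":0,"wy":0,"wz":0}

```text
clock: 4.42
ee_pos: [0.4657, -0.1609, 0.2962]
tcp_rot: [-1.567, 0.146, -0.147]
ft_force: [-2.0, -0.9, 6.3]
opening: 0.0184
```

>>> move_arm:
  commands:
    - {"dx":0,"dy":0,"dz":0.002,"wx":0,"wy":0,"wz":0}
    - {"dx":0,"dy":0,"dz":0,"wx":0,"wy":0,"wz":0}

```text
clock: 4.68
ee_pos: [0.466, -0.159, 0.2962]
tcp_rot: [-1.567, 0.146, -0.147]
ft_force: [-2.2, -2.2, 6.1]
opening: 0.0186
```

>>> move_arm:
  commands:
    - {"dx":0,"dy":0,"dz":0.001,"wx":0,"wy":0,"wz":0}
    - {"dx":0,"dy":0,"dz":0,"wx":0,"wy":0,"wz":0}

```text
clock: 4.92
ee_pos: [0.4662, -0.1581, 0.2962]
tcp_rot: [-1.567, 0.146, -0.147]
ft_force: [-1.9, -2.4, 6.0]
opening: 0.0185
```

>>> move_arm:
  commands:
    - {"dx":0,"dy":0,"dz":0.001,"wx":0,"wy":0,"wz":0}
    - {"dx":0,"dy":0,"dz":0,"wx":0,"wy":0,"wz":0}

```text
clock: 5.18
ee_pos: [0.4663, -0.1576, 0.2962]
tcp_rot: [-1.569, 0.147, -0.148]
ft_force: [-4.3, -9.5, 4.9]
opening: 0.0185
```

Run:
```python
from h import *
w=arm.get_image("wrist");s=arm.get_image("scene");t=arm.get_image("top");cv2.imwrite("pics/w4.png",w["frame"][:,:,::-1])
crop(t["frame"],225,180,375,280,5,"t4.png");crop(s["frame"],165,140,305,235,5,"s4.png")
```

```text
(no output)
```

View pics/w4.png

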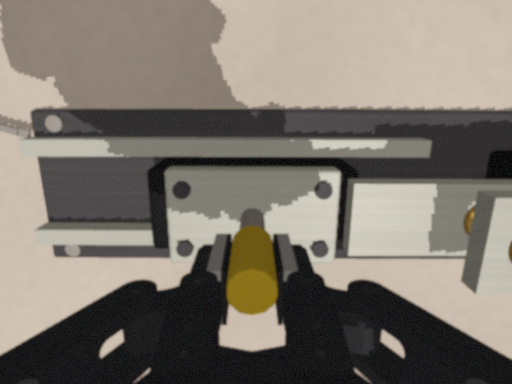

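View pics/t4.png

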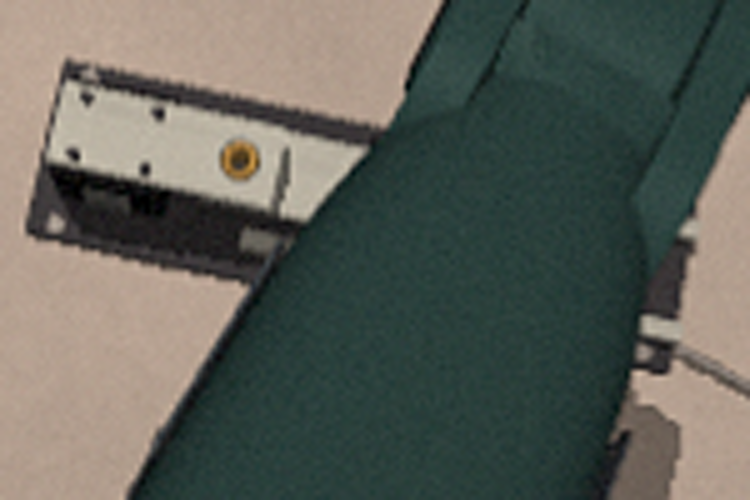

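>>> move_arm:
  commands:
    - {"dx":0,"dy":0,"dz":0.001,"wx":0,"wy":0,"wz":0}
    - {"dx":0,"dy":0,"dz":0,"wx":0,"wy":0,"wz":0}

```text
clock: 5.58
ee_pos: [0.4665, -0.1572, 0.2962]
tcp_rot: [-1.571, 0.148, -0.148]
ft_force: [-6.3, -18.4, 3.6]
opening: 0.0185
```

The force rose to about 19 N with no more travel after 35 mm, so the shin is at its stop. Releasing and lifting.

>>> move_arm:
  commands:
    - {"dx":0,"dy":0,"dz":0,"wx":0,"wy":0,"wz":0}
    - {"dx":0,"dy":0,"dz":0,"wx":0,"wy":0,"wz":0}
    - {"dx":0,"dy":0,"dz":0,"wx":0,"wy":0,"wz":0}
  fingers: 1

```text
clock: 5.95
ee_pos: [0.4665, -0.1557, 0.2956]
tcp_rot: [-1.566, 0.147, -0.146]
ft_force: [-0.9, -1.1, -0.1]
opening: 0.0723
```

>>> move_arm:
  commands:
    - {"dx":0,"dy":-0.05,"dz":0,"wx":0,"wy":0,"wz":0}
    - {"dx":0,"dy":-0.03,"dz":0.0,"wx":0,"wy":0,"wz":0}
    - {"dx":0,"dy":0,"dz":0.046,"wx":0,"wy":0,"wz":0}
    - {"dx":0,"dy":0,"dz":0.046,"wx":0,"wy":0,"wz":0}
    - {"dx":0,"dy":0,"dz":0.042,"wx":0,"wy":0,"wz":0}

```text
clock: 6.58
ee_pos: [0.4914, -0.0226, 0.3758]
tcp_rot: [-1.566, 0.146, -0.147]
ft_force: [0.5, -0.7, 0.1]
opening: 0.0855
```

>>> move_arm:
  commands:
    - {"dx":0,"dy":0,"dz":0,"wx":0,"wy":0,"wz":0}
    - {"dx":0,"dy":0,"dz":0,"wx":0,"wy":0,"wz":0}

```text
clock: 6.82
ee_pos: [0.4913, -0.0243, 0.3756]
tcp_rot: [-1.566, 0.146, -0.146]
ft_force: [0.2, -1.0, -0.7]
opening: 0.0856
```

Run:
```python
from h import *
w=arm.get_image("wrist");s=arm.get_image("scene");t=arm.get_image("top");cv2.imwrite("pics/w5.png",w["frame"][:,:,::-1])
crop(w["frame"],200,160,310,240,7,"w5c.png");crop(s["frame"],165,140,305,235,5,"s5.png")
rel([.491,-.025,.12]);print(blobs(w["frame"],"brass")[1],proj(w,[[.491,-.025,.12],[.491,-.025,.083]]))
```

```text
grasp [ 0.4913 -0.025   0.221 ] tilt [-1.e-04 -1.e-04 -1.e+00] jaw deg 79.23 clk 6.97 F [ 0.2 -0.6 -0.2]
shift [-3.00e-04  1.01e-01 -1.00e-04]
[([6, 185, 70, 48, 1443], [36.93, 210.15]), ([234, 184, 33, 32, 776], [250.11, 199.67])] [[251.55618901 198.04157726]
 [251.59327544 184.7217493 ]]
```

View pics/w5.png

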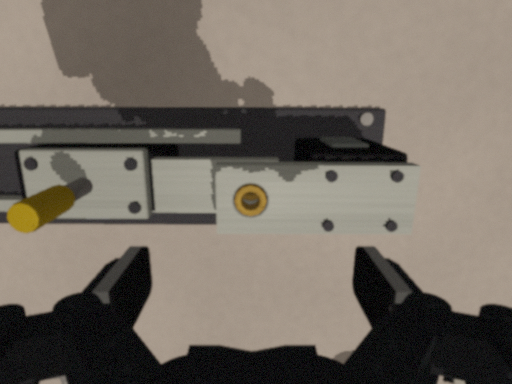

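View pics/w5c.png

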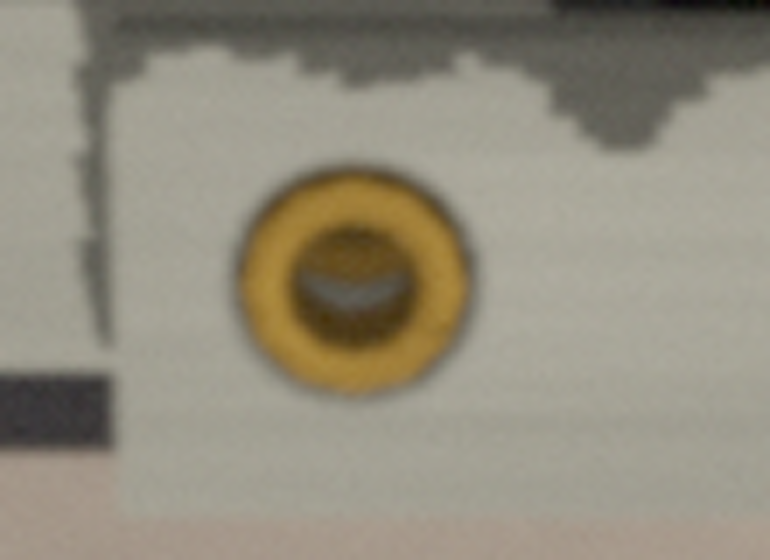

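View pics/s5.png

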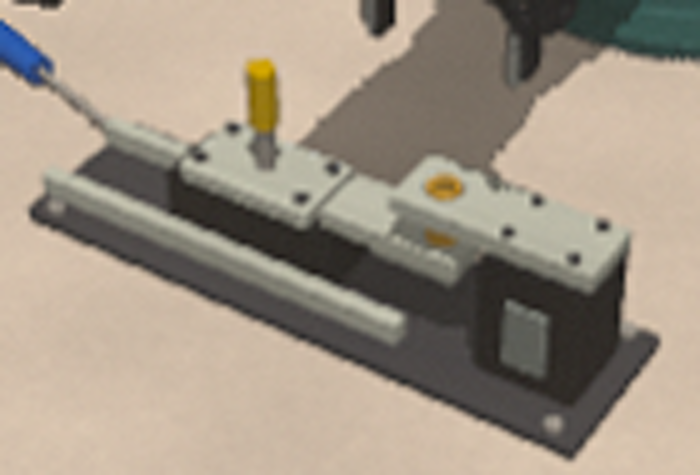

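Run:
```python
from h import *
w=arm.get_image("wrist")
print("U wrist",onz(w,(250.3,200.1),.12))
m,b=blobs(w["frame"],"yellow");print(b)
rel([.4508,.3213,.115])
```

```text
U wrist [ 0.49227458 -0.0267992   0.12      ]
[([236, 186, 31, 29, 458], [251.22, 199.19]), ([8, 202, 60, 31, 857], [27.59, 217.14])]
grasp [ 0.4913 -0.025   0.221 ] tilt [-0. -0. -1.] jaw deg 79.22 clk 7.03 F [ 0.9  0.1 -0.2]
shift [-0.1045  0.1059  0.3326]
```

>>> move_arm:
  commands:
    - {"dx":-0.0175,"dy":0,"dz":0.055,"wx":0,"wy":0,"wz":0}
    - {"dx":-0.0175,"dy":0,"dz":0.055,"wx":0,"wy":0,"wz":0}
    - {"dx":-0.0175,"dy":0,"dz":0.055,"wx":0,"wy":0,"wz":0}
    - {"dx":-0.0175,"dy":0,"dz":0.055,"wx":0,"wy":0,"wz":0}
    - {"dx":-0.0175,"dy":0,"dz":0.055,"wx":0,"wy":0,"wz":0}

```text
clock: 7.65
ee_pos: [0.4563, 0.2636, 0.3758]
tcp_rot: [-1.566, 0.147, -0.148]
ft_force: [1.5, -0.6, 0.0]
opening: 0.0852
```

>>> move_arm:
  commands:
    - {"dx":-0.017,"dy":0,"dz":0.055,"wx":0,"wy":0,"wz":0}
    - {"dx":0,"dy":0,"dz":0,"wx":0,"wy":0,"wz":0}
    - {"dx":0,"dy":0,"dz":0,"wx":0,"wy":0,"wz":0}

```text
clock: 8.02
ee_pos: [0.4502, 0.319, 0.3755]
tcp_rot: [-1.566, 0.147, -0.147]
ft_force: [0.4, -1.1, -0.3]
opening: 0.0855
```

Run:
```python
from h import *
w=arm.get_image("wrist");cv2.imwrite("pics/w6.png",w["frame"][:,:,::-1]);crop(w["frame"],200,150,310,260,6,"w6c.png")
rel([.4508,.3213,.115]);print(blobs(w["frame"],"blue")[1],proj(w,[[.4508,.3213,.14],[.4508,.3213,.115]]))
```

```text
grasp [0.4503 0.3185 0.2209] tilt [-2.e-04 -3.e-04 -1.e+00] jaw deg 79.24 clk 8.07 F [-0.6  0.6 -0.4]
shift [0.     0.1059 0.0028]
[([242, 189, 31, 33, 851], [256.9, 204.96])] [[256.59808138 207.76992856]
 [256.13041646 196.63730711]]
```

View pics/w6.png

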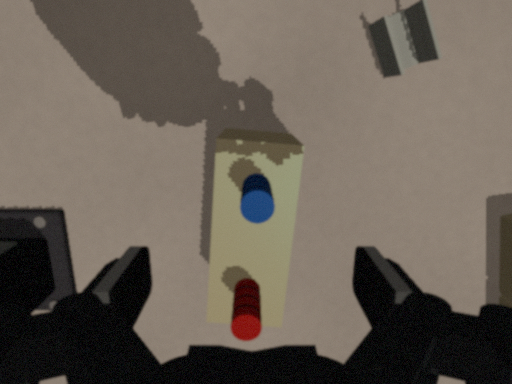

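View pics/w6c.png

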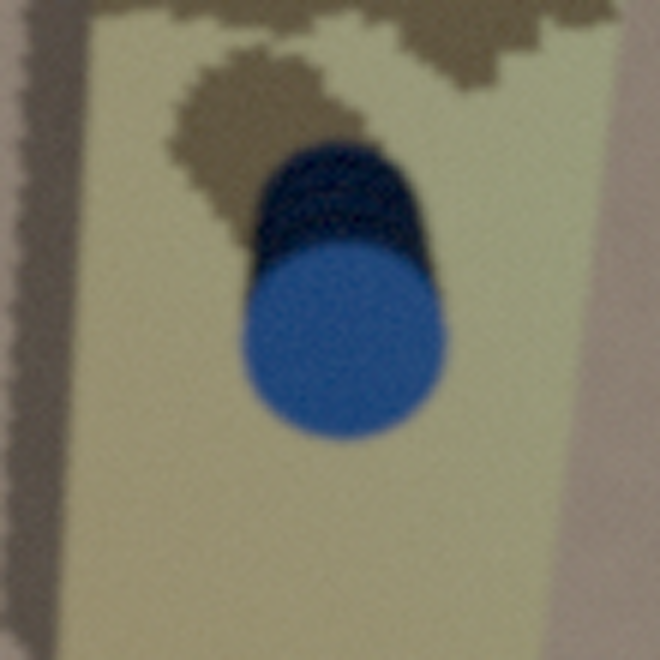

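The blue head top is at (257,206), within 2 px of the prediction, and the red pin at (246,327) is well clear of the jaws. Descending.

>>> move_arm:
  commands:
    - {"dx":-0.001,"dy":0.0,"dz":0.003,"wx":0,"wy":0,"wz":0}
    - {"dx":0,"dy":0.045,"dz":0,"wx":0,"wy":0,"wz":0}
    - {"dx":0,"dy":0.04,"dz":0,"wx":0,"wy":0,"wz":0}
    - {"dx":0,"dy":0.018,"dz":0,"wx":0,"wy":0,"wz":0}
    - {"dx":0,"dy":0,"dz":0,"wx":0,"wy":0,"wz":0}

```text
clock: 8.7
ee_pos: [0.4495, 0.3218, 0.2719]
tcp_rot: [-1.567, 0.149, -0.146]
ft_force: [0.2, -0.5, 1.4]
opening: 0.0853
```

Run:
```python
from h import *
w=arm.get_image("wrist");cv2.imwrite("pics/w7.png",w["frame"][:,:,::-1])
rel([.4498,.3213,.116])
```

```text
grasp [0.4498 0.3221 0.1182] tilt [-3.e-04 -2.e-04 -1.e+00] jaw deg 79.24 clk 8.75 F [1.1 0.9 0.5]
shift [ 0.0002  0.0022 -0.0008]
```

View pics/w7.png

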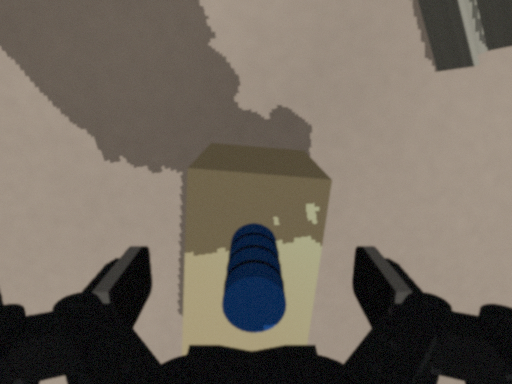

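>>> move_arm:
  commands:
    - {"dx":0,"dy":0.001,"dz":0,"wx":0,"wy":0,"wz":0}
    - {"dx":0,"dy":0,"dz":0,"wx":0,"wy":0,"wz":0}
    - {"dx":0,"dy":0,"dz":0,"wx":0,"wy":0,"wz":0}
    - {"dx":0,"dy":0,"dz":0,"wx":0,"wy":0,"wz":0}
    - {"dx":0,"dy":0,"dz":0,"wx":0,"wy":0,"wz":0}
  fingers: 0

```text
clock: 9.38
ee_pos: [0.4496, 0.3227, 0.2721]
tcp_rot: [-1.566, 0.146, -0.147]
ft_force: [-0.3, -0.8, 5.7]
opening: 0.0207
```

Run:
```python
from h import *
w=arm.get_image("wrist");cv2.imwrite("pics/w8.png",w["frame"][:,:,::-1])
rel([.4498,.3213,.116]);print(arm.observe()["opening"])
```

```text
grasp [0.4497 0.3227 0.1174] tilt [ 5.e-04  2.e-04 -1.e+00] jaw deg 79.3 clk 9.43 F [-0.5 -0.4  5.7]
shift [ 0.0004  0.0014 -0.0014]
0.020916990020582105
```

View pics/w8.png

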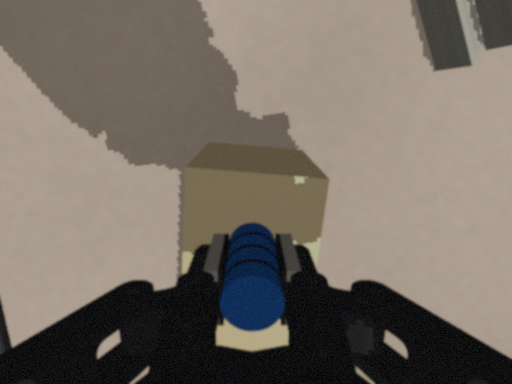

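The blue head is gripped and centred at (252,300). Lifting straight up.

>>> move_arm:
  commands:
    - {"dx":0,"dy":-0.02,"dz":0,"wx":0,"wy":0,"wz":0}
    - {"dx":0,"dy":-0.03,"dz":0,"wx":0,"wy":0,"wz":0}
    - {"dx":0,"dy":-0.04,"dz":0,"wx":0,"wy":0,"wz":0}
    - {"dx":0,"dy":-0.045,"dz":0,"wx":0,"wy":0,"wz":0}
    - {"dx":0,"dy":0,"dz":0,"wx":0,"wy":0,"wz":0}

```text
clock: 10.05
ee_pos: [0.4499, 0.3229, 0.4096]
tcp_rot: [-1.563, 0.143, -0.15]
ft_force: [0.4, -0.5, -2.2]
opening: 0.0209
```

Run:
```python
from h import *
w=arm.get_image("wrist");s=arm.get_image("scene");cv2.imwrite("pics/w9.png",w["frame"][:,:,::-1]);crop(s["frame"],320,120,420,240,5,"s9.png")
rel([.4919,-.026,.16]);print(arm.observe()["opening"])
```

```text
grasp [0.4495 0.3226 0.2516] tilt [-0. -0. -1.] jaw deg 79.3 clk 10.15 F [-0.3  0.6 -1.8]
shift [ 0.1064  0.0916 -0.3347]
0.020499326150704125
```

View pics/w9.png

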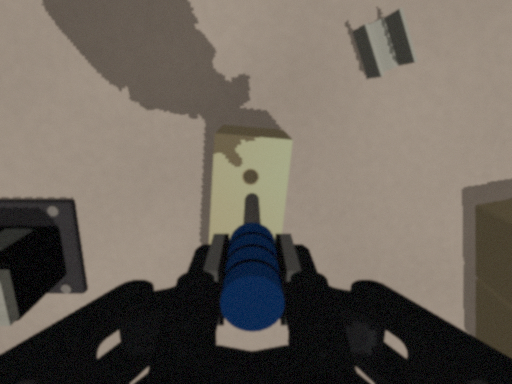

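View pics/s9.png

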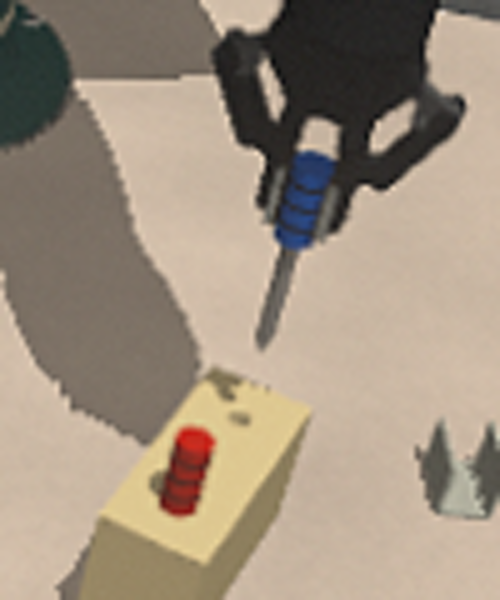

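The pin is out and hanging straight, with its tip at about (251,197) in the wrist view. Now I'll measure the tip in the hand.

Run:
```python
from h import *
w=arm.get_image("wrist");crop(w["frame"],200,160,300,260,6,"w10.png")
o=arm.observe();g=rel([.4919,-.026,.16],o)
Rt=R.from_rotvec(o["tcp_rot"]);G=o["ee_pos"]+Rt.apply([0,.1547,0])
for dx in(-.001,0,.001,.002):
  P=[G+Rt.apply([dx,.0024+.105,0]),G+Rt.apply([dx,.0024+.025,0])];print(dx,proj(w,P).round(1).tolist())
for uv in ((251,195),(251,197)): print(Rt.inv().apply(onz(w,uv,G[2]-.1074)-G).round(4))
```

```text
grasp [0.4492 0.3225 0.251 ] tilt [-1.2e-03 -6.0e-04 -1.0e+00] jaw deg 79.3 clk 10.2 F [-0.1  0.  -1. ]
shift [ 0.1068  0.0912 -0.3344]
-0.001 [[252.2, 193.6], [252.5, 239.1]]
0 [[252.2, 194.9], [252.5, 241.0]]
0.001 [[252.2, 196.3], [252.5, 242.9]]
0.002 [[252.2, 197.6], [252.5, 244.8]]
[ 1.000e-04  1.074e-01 -8.000e-04]
[ 0.0015  0.1074 -0.0008]
```

View pics/w10.png

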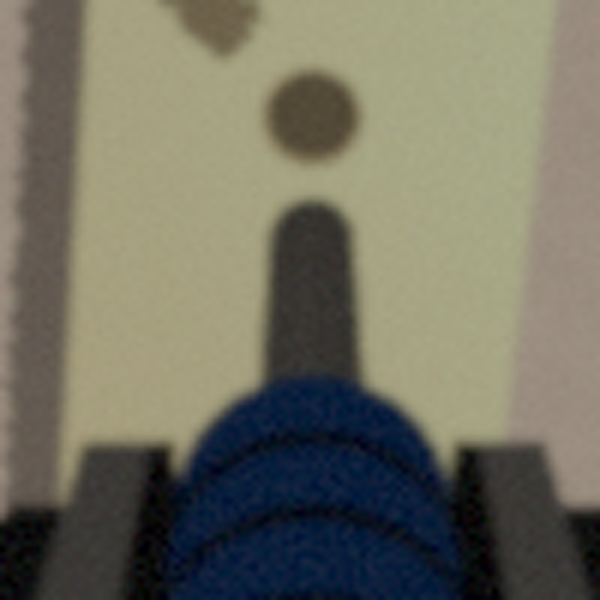

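>>> move_arm:
  commands:
    - {"dx":0.01,"dy":0,"dz":-0.03,"wx":0,"wy":0,"wz":0}
    - {"dx":0.016,"dy":0,"dz":-0.05,"wx":0,"wy":0,"wz":0}
    - {"dx":0.016,"dy":0,"dz":-0.05,"wx":0,"wy":0,"wz":0}
    - {"dx":0.016,"dy":0,"dz":-0.05,"wx":0,"wy":0,"wz":0}
    - {"dx":0.016,"dy":0,"dz":-0.05,"wx":0,"wy":0,"wz":0}

```text
clock: 10.82
ee_pos: [0.4792, 0.0813, 0.4054]
tcp_rot: [-1.566, 0.148, -0.145]
ft_force: [1.6, -0.3, -0.3]
opening: 0.0202
```

>>> move_arm:
  commands:
    - {"dx":0.016,"dy":0,"dz":-0.05,"wx":0,"wy":0,"wz":0}
    - {"dx":0.012,"dy":0,"dz":-0.04,"wx":0,"wy":0,"wz":0}
    - {"dx":0.0037,"dy":0,"dz":-0.0143,"wx":0,"wy":0,"wz":0}
    - {"dx":0,"dy":0,"dz":0,"wx":0,"wy":0,"wz":0}
    - {"dx":0,"dy":0,"dz":0,"wx":0,"wy":0,"wz":0}

```text
clock: 11.45
ee_pos: [0.4912, -0.0245, 0.4063]
tcp_rot: [-1.566, 0.147, -0.145]
ft_force: [0.3, 0.7, -0.3]
opening: 0.0207
```

```bash
cat > look.py <<'E'
from h import *
import sys
n=sys.argv[1]
w=arm.get_image("wrist");s=arm.get_image("scene");crop(w["frame"],190,150,310,260,6,n+"w.png");crop(s["frame"],215,110,295,210,6,n+"s.png")
rel([.4913,-.0255,.1574]);o=arm.observe();print(o["opening"],np.round(o["wrist_torque"],2))
E
python3 look.py a
```

```text
grasp [ 0.4912 -0.0244  0.2519] tilt [-2.e-04  2.e-04 -1.e+00] jaw deg 79.38 clk 11.55 F [-0.8  0.1 -1. ]
shift [ 0.0004  0.0945 -0.0011]
0.02090324172911535 [-0.03 -0.06  0.01]
```

View pics/aw.png

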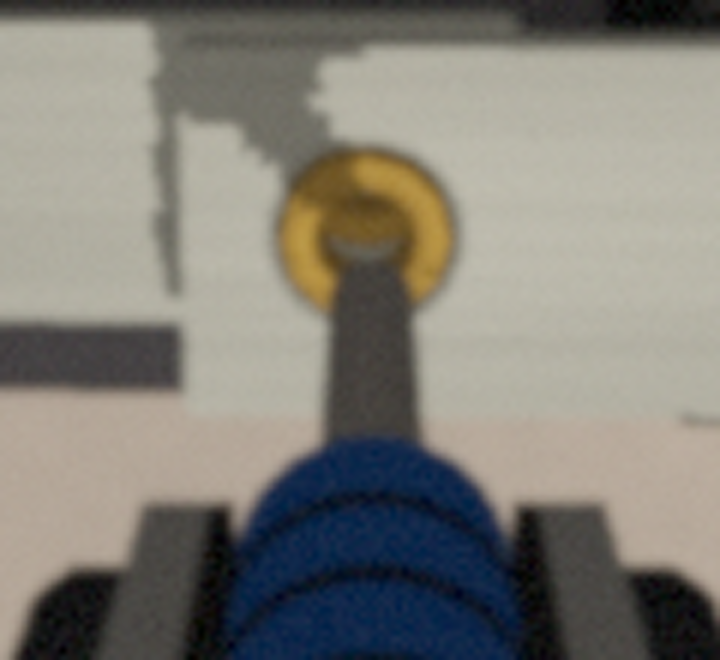

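View pics/as.png

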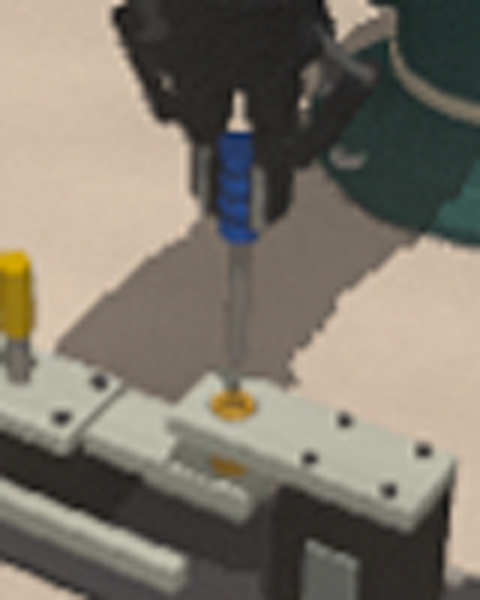

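Run:
```python
from h import *
w=arm.get_image("wrist");o=arm.observe();Rt=R.from_rotvec(o["tcp_rot"]);G=o["ee_pos"]+Rt.apply([0,.1547,0])
P=lambda dx,z:proj(w,G+Rt.apply([dx,G[2]-z,0]))[0].round(1)
print([P(d,.12) for d in(0,.0007,.001,.002)],[P(.0007,z) for z in (.1445,.16,.2)])
# bushing ellipse fit
hsv=cv2.cvtColor(w["frame"],cv2.COLOR_RGB2HSV);m=cv2.inRange(hsv,(15,90,60),(30,255,255));m[:165]=0;m[208:]=0;m[:,:230]=0;m[:,275:]=0
c=max(cv2.findContours(m,0,1)[0],key=len);print(cv2.boundingRect(c),cv2.fitEllipse(cv2.convexHull(c)))
print(Rt.inv().apply(onz(w,(251.3,188.6),.12)-G))
```

```text
[array([252.4, 187. ]), array([252.4, 187.9]), array([252.4, 188.2]), array([252.4, 189.5])] [array([252.5, 196.7]), array([252.5, 203.3]), array([252.7, 225.1])]
(236, 175, 29, 26) ((250.36004638671875, 188.0926513671875), (27.642555236816406, 29.075424194335938), 102.44347381591797)
[ 0.00130124  0.13195572 -0.00086222]
```

The tip lines up with the bore to within 1 mm: ring centre (251.3,188.7), shank line at x≈252. After a small correction I'll descend to just above the mouth.

>>> move_arm:
  commands:
    - {"dx":0.0005,"dy":0,"dz":-0.0007,"wx":0,"wy":0,"wz":0}
    - {"dx":0,"dy":0.01,"dz":0,"wx":0,"wy":0,"wz":0}
    - {"dx":0,"dy":0.01,"dz":0,"wx":0,"wy":0,"wz":0}
    - {"dx":0,"dy":0,"dz":0,"wx":0,"wy":0,"wz":0}
    - {"dx":0,"dy":0,"dz":0,"wx":0,"wy":0,"wz":0}

```text
clock: 12.22
ee_pos: [0.4917, -0.0263, 0.3867]
tcp_rot: [-1.566, 0.147, -0.147]
ft_force: [-0.2, -0.1, -0.6]
opening: 0.0208
```

```bash
python3 look.py b
```

```text
grasp [ 0.4918 -0.0263  0.2322] tilt [ 4.e-04 -1.e-04 -1.e+00] jaw deg 79.3 clk 12.32 F [-0.1  0.9 -0.8]
shift [-0.0007  0.0748  0.0007]
0.020370860271231767 [0.02 0.02 0.01]
```

View pics/bw.png

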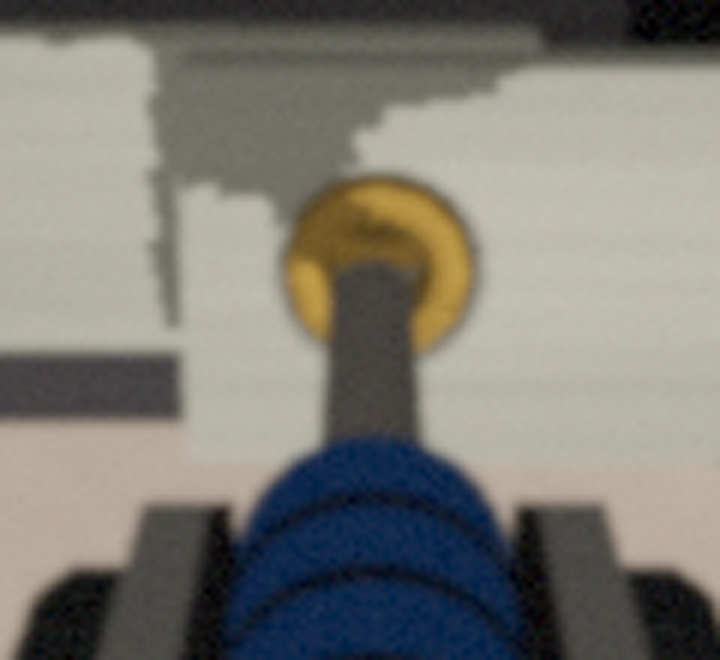

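View pics/bs.png

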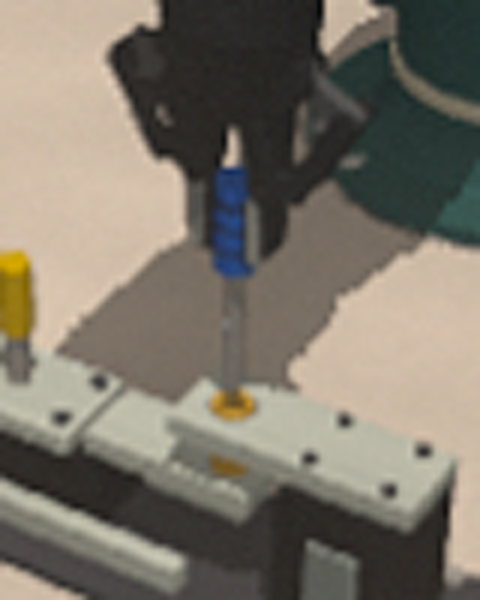

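The ring centre is at x≈380 in the crop and the shank at 372, so I over-corrected by about 0.9 mm. Fixing that, then entering.

>>> move_arm:
  commands:
    - {"dx":-0.0003,"dy":0,"dz":0.0009,"wx":0,"wy":0,"wz":0}
    - {"dx":0,"dy":0,"dz":0,"wx":0,"wy":0,"wz":0}
    - {"dx":0,"dy":0.004,"dz":0,"wx":0,"wy":0,"wz":0}
    - {"dx":0,"dy":0.004,"dz":0,"wx":0,"wy":0,"wz":0}
    - {"dx":0,"dy":0,"dz":0,"wx":0,"wy":0,"wz":0}

```text
clock: 12.95
ee_pos: [0.4915, -0.0253, 0.3783]
tcp_rot: [-1.566, 0.147, -0.146]
ft_force: [-0.2, 0.7, -1.3]
opening: 0.0208
```

```bash
python3 look.py c
```

```text
grasp [ 0.4915 -0.0253  0.2239] tilt [-2.e-04  0.e+00 -1.e+00] jaw deg 79.3 clk 13.05 F [-0.  -0.4 -1.8]
shift [-0.0002  0.0665 -0.0002]
0.020779932751847426 [-0.   -0.02  0.01]
```

View pics/cw.png

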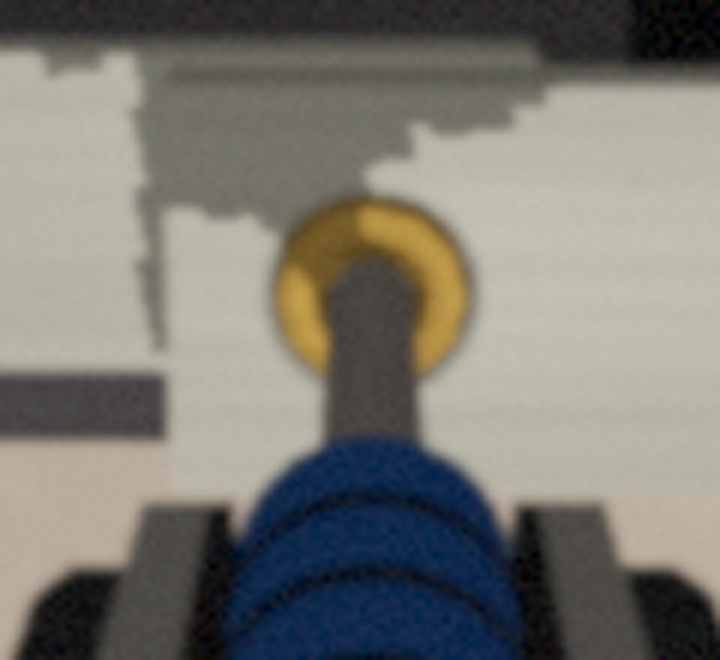

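The tip is in the mouth, with both ring and shank centred at x≈372. Continuing slowly.

>>> move_arm:
  commands:
    - {"dx":0,"dy":0.004,"dz":0,"wx":0,"wy":0,"wz":0}
    - {"dx":0,"dy":0.004,"dz":0,"wx":0,"wy":0,"wz":0}
    - {"dx":0,"dy":0.003,"dz":0,"wx":0,"wy":0,"wz":0}
    - {"dx":0,"dy":0,"dz":0,"wx":0,"wy":0,"wz":0}

```text
clock: 13.55
ee_pos: [0.4915, -0.0253, 0.3674]
tcp_rot: [-1.566, 0.147, -0.146]
ft_force: [-0.3, 0.4, -1.1]
opening: 0.0207
```

```bash
python3 look.py d
```

```text
grasp [ 0.4916 -0.0253  0.213 ] tilt [ 0.  0. -1.] jaw deg 79.3 clk 13.65 F [ 0.3 -0.4 -1.6]
shift [-0.0002  0.0556 -0.0002]
0.02096663307019203 [0.05 0.02 0.01]
```

View pics/dw.png

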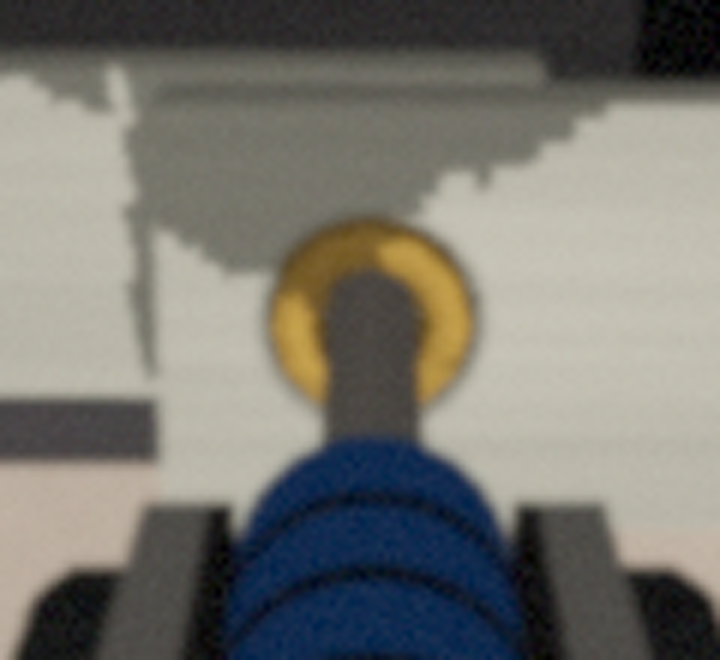

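>>> move_arm:
  commands:
    - {"dx":0.0004,"dy":0.004,"dz":0.0002,"wx":0,"wy":0,"wz":0}
    - {"dx":0,"dy":0.005,"dz":0,"wx":0,"wy":0,"wz":0}
    - {"dx":0,"dy":0.005,"dz":0,"wx":0,"wy":0,"wz":0}
    - {"dx":0,"dy":0.005,"dz":0,"wx":0,"wy":0,"wz":0}
    - {"dx":0,"dy":0,"dz":0,"wx":0,"wy":0,"wz":0}

```text
clock: 14.28
ee_pos: [0.4919, -0.0252, 0.3483]
tcp_rot: [-1.566, 0.147, -0.146]
ft_force: [1.4, -0.4, -0.6]
opening: 0.0207
```

>>> move_arm:
  commands:
    - {"dx":0,"dy":0.003,"dz":0,"wx":0,"wy":0,"wz":0}
    - {"dx":0,"dy":0.003,"dz":0,"wx":0,"wy":0,"wz":0}
    - {"dx":0,"dy":0,"dz":0,"wx":0,"wy":0,"wz":0}

```text
clock: 14.65
ee_pos: [0.4919, -0.0252, 0.3425]
tcp_rot: [-1.566, 0.147, -0.146]
ft_force: [-0.7, -0.5, -0.8]
opening: 0.0209
```

```bash
python3 look.py e
```

```text
grasp [ 0.492  -0.0252  0.188 ] tilt [-0.e+00  1.e-04 -1.e+00] jaw deg 79.29 clk 14.75 F [-1.2  0.3 -1. ]
shift [-0.0006  0.0306 -0.0004]
0.020676174066741517 [-0.01 -0.02  0.  ]
```

View pics/ew.png

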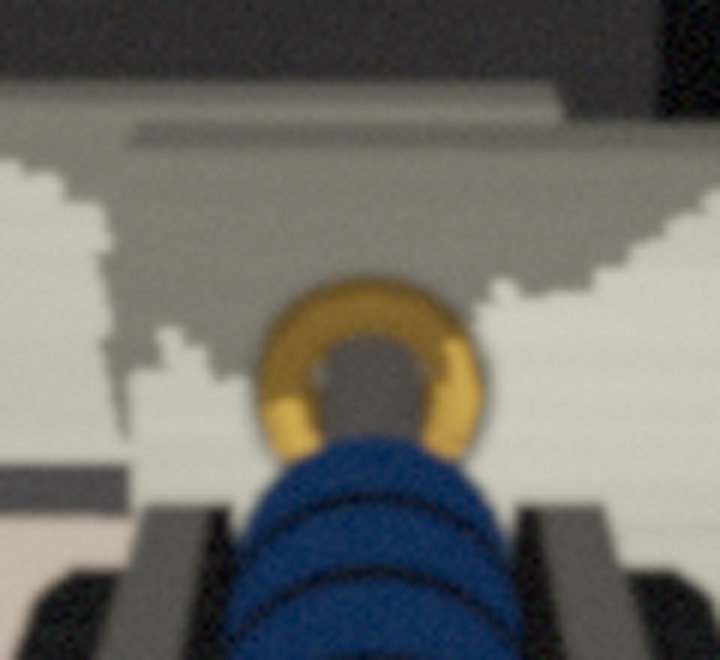

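View pics/es.png

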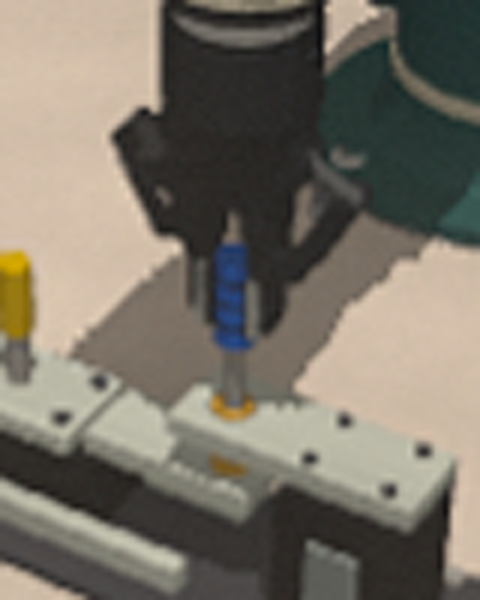

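No contact forces so far, and the shank is centred in the ring. Continuing through the lower bushing.

>>> move_arm:
  commands:
    - {"dx":0,"dy":0.003,"dz":0,"wx":0,"wy":0,"wz":0}
    - {"dx":0,"dy":0.003,"dz":0,"wx":0,"wy":0,"wz":0}
    - {"dx":0,"dy":0.003,"dz":0,"wx":0,"wy":0,"wz":0}
    - {"dx":0,"dy":0,"dz":0,"wx":0,"wy":0,"wz":0}

```text
clock: 15.25
ee_pos: [0.4919, -0.0252, 0.3334]
tcp_rot: [-1.566, 0.147, -0.146]
ft_force: [0.6, -0.1, -1.6]
opening: 0.0204
```

>>> move_arm:
  commands:
    - {"dx":0,"dy":0.004,"dz":0,"wx":0,"wy":0,"wz":0}
    - {"dx":0,"dy":0.004,"dz":0,"wx":0,"wy":0,"wz":0}
    - {"dx":0,"dy":0,"dz":0,"wx":0,"wy":0,"wz":0}

```text
clock: 15.62
ee_pos: [0.4919, -0.0252, 0.3253]
tcp_rot: [-1.566, 0.147, -0.146]
ft_force: [-0.0, -0.5, -1.0]
opening: 0.0211
```

```bash
python3 look.py f
```

```text
grasp [ 0.492  -0.0252  0.171 ] tilt [-1.e-04 -0.e+00 -1.e+00] jaw deg 79.3 clk 15.72 F [-1.3  0.5 -0.9]
shift [-0.0006  0.0136 -0.0004]
0.020762890188994777 [-0.04 -0.05 -0.04]
```

View pics/fs.png

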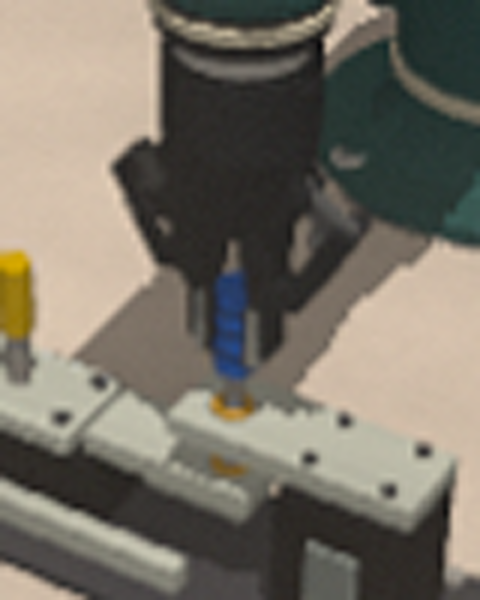

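>>> move_arm:
  commands:
    - {"dx":0,"dy":0.004,"dz":0,"wx":0,"wy":0,"wz":0}
    - {"dx":0,"dy":0.0045,"dz":0,"wx":0,"wy":0,"wz":0}
    - {"dx":0,"dy":0,"dz":0,"wx":0,"wy":0,"wz":0}
    - {"dx":0,"dy":0,"dz":0,"wx":0,"wy":0,"wz":0}

```text
clock: 16.23
ee_pos: [0.492, -0.0252, 0.3172]
tcp_rot: [-1.566, 0.147, -0.147]
ft_force: [-0.1, -0.4, -1.9]
opening: 0.0206
```

```bash
python3 look.py g
python3 - <<'E'
from h import *
s=arm.get_image("scene");crop(s["frame"],225,135,285,205,10,"gz.png");g=np.array([.4923,-.0252])
q=lambda p:((p-[225,135]+.5)*10-.5).round(0).tolist()
for z in(.185,.135,.12,.083,.068,.055): print(z,q(proj(s,[*g,z])[0]))
# shank front below lower bushing / ring front edge
b=blobs(s["frame"],"blue")[1];print([x for x in b if 225<x[1][0]<285 and x[1][1]>130])
E
```

```text
grasp [ 0.4921 -0.0252  0.1626] tilt [ 2.e-04 -0.e+00 -1.e+00] jaw deg 79.3 clk 16.32 F [-0.1 -0.3 -1.2]
shift [-0.0007  0.0052 -0.0004]
0.020846610355320493 [-0.03  0.   -0.05]
0.185 [291.0, 250.0]
0.135 [287.0, 385.0]
0.12 [287.0, 423.0]
0.083 [284.0, 516.0]
0.068 [284.0, 553.0]
0.055 [283.0, 584.0]
[([251, 158, 5, 17, 54], [252.83, 165.57])]
```

View pics/gz.png

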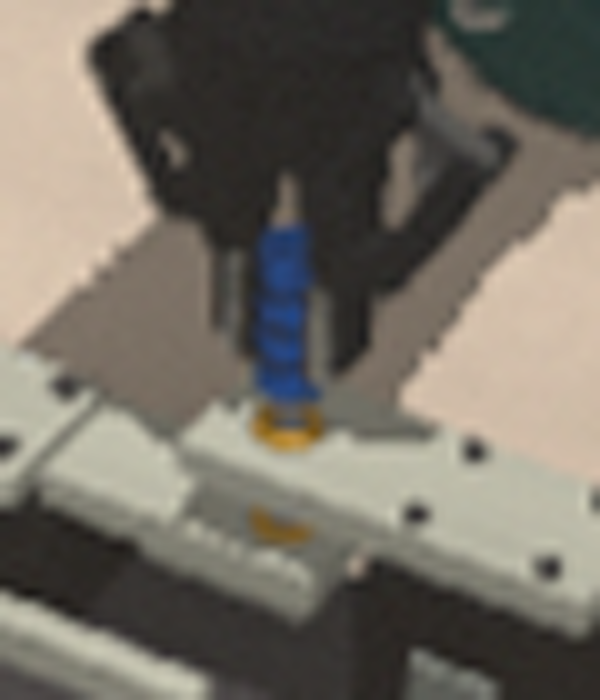

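View pics/gw.png

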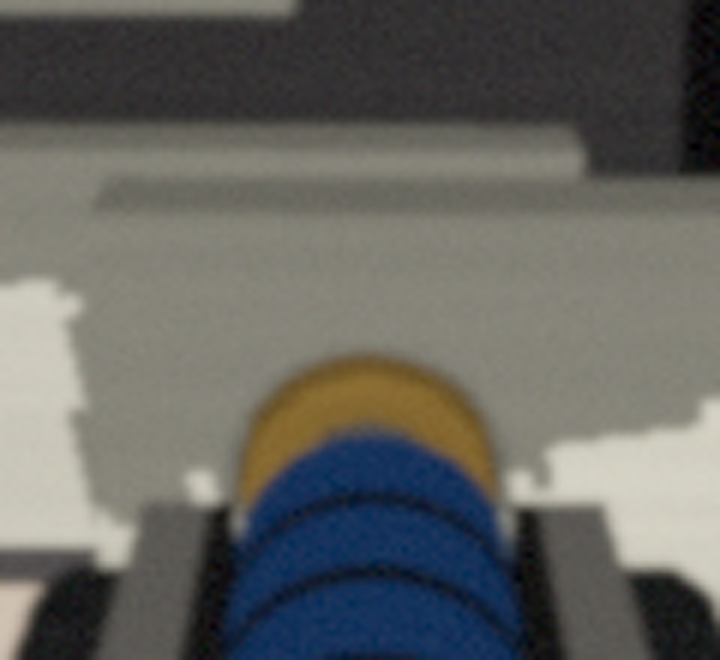

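Run:
```python
from h import *
s=arm.get_image("scene")
print([b for b in blobs(s["frame"],"yellow")[1] if b[1][1]<200])
old=cv2.imread("pics/s5.png")[:,:,::-1]; new=cv2.resize(s["frame"][140:235,165:305],None,fx=5,fy=5,interpolation=cv2.INTER_CUBIC)
for f in(old,new): print([b for b in blobs(f,"yellow")[1] if b[0][4]>500])
print("red",[b for b in blobs(s["frame"],"red")[1] if b[1][0]>300])
o=arm.observe();print(o["clock"],o["ft_force"],o["opening"],o["ee_pos"])
```

```text
[([215, 152, 5, 14, 68], [217.0, 158.5])]
[([248, 59, 29, 73, 1759], [262.23, 94.6])]
[([248, 59, 29, 73, 1759], [262.21, 94.56])]
red [([354, 206, 9, 10, 58], [357.95, 210.14]), ([352, 217, 8, 6, 29], [355.93, 219.38])]
16.425 [ 0.29782113 -0.30578718 -1.09685118] 0.020409815527042647 [ 0.49201441 -0.02518453  0.31725628]
```

The knob has not moved since I released it at home, the red pin is undisturbed, and there is no contact load. Handing in.

```bash
python3 -c "
from plant import arm
print(arm.sign_off())"
```

```text
the job is handed in; nothing more can be done
None
```

I handed the job in at about 16.4 s, well under the 53 s limit. The shin is home and the blue pin is threaded down through both bushings, still in the gripper.

- **Shin:** I gripped the yellow knob and slid it 35 mm until the force rose to about 19 N with almost no further travel. The knob sat at the same place in the scene camera image after release and at the end.
- **Pin:** I lifted the blue pin out of the cream block. Using the wrist camera, I centred it over the upper bushing and lowered it through both. The force readings stayed under 2 N throughout, and the pin did not slip in the grip.
- **Final pose:** From the arm's position, the head should be about 15 mm above the upper bushing and the tip at about 55 mm. That puts the tip about 13 mm below the lower bushing.
- **Less certain checks:** In the scene image, the underside of the head looked about 2 mm higher than that, while the top of the head agreed. Both are within one pixel of resolution. The tip is hidden from the cameras, so its position is worked out from the arm's pose and the contact-free lowering.
- **Rest of the bench:** The red pin is still in its hole, and I touched nothing else.

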